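# Shift the microscope stage drive into third

## Robot

A 6-joint arm with a two-finger parallel gripper is mounted at the origin on the work surface. World frame = base frame: x ahead of the robot, y to its left, z up, the work surface at z = 0. Lengths are in mm, angles in rad, forces in N, time in s.
With the tool pointing down it reaches from about 250 to 775 mm from the base axis. Payload 8.9 kg.
Tool frame: the origin (TCP) lies between the finger pads; the fingertips stand 19 mm ahead of it and the grasp point (between the pads) is the TCP; y points along the fingers, z is the direction in which the jaws open and shut, and the axes are right-handed (so a half turn about y gives the same grasp; the last joint's range is limited). The gripper opens to 85 mm and grips with 20 to 120 N. Pads are 22 mm wide; open, the fingers measure 114 mm over their backs; the gripper's body (76 mm by 85 mm) begins 54 mm behind the grasp point. The pads swing forward as they close: fully open they stand 13 mm farther back than shut.
Start: joints at [1.062, 0.291, -0.153, 1.127, 0, 1.431], TCP at [189.744, 489.511, 221.405] pointing down, gripper open.
Joint ranges: [-2.52, 2.52], [-0.91, 1.74], [-1.3, 1.37], [-1.96, 2.02], [-1.52, 1.47], [-3.14, 3.14]. Speed limits (rad/s): [2.22, 2.22, 2.79, 3.14, 3.14, 3.14].

## Interface

Orientations are given as a unit quaternion [w, x, y, z].
In Python, from workcell import bot gives the robot as it stands. The module is installed in compiled form; this text tells all that it offers.
- The arm moves only by the tool play_rows, never from a script. Its argument "series" is a list of rows, each an object of numbers: "dx", "dy", "dz": the shift along the tool's x, y, z in cm; "ax", "ay", "az": the turn, a rotation vector about the tool's x, y, z in degrees; "fingers": the closure, from 0 (fully open) to 1 (shut). A call has 1 to 20 rows; each row shifts and turns the commanded pose from where the row before left it, along the tool's axes as they then stand; what a row does not reach is not made up. A row lasts 1/8 s, in which the tool goes at most 62.5 mm and 10.7 degrees, less where a joint would pass 70% of its speed; a pose out of reach is approached as far as the arm can. A call with a gripper value outside its range is refused whole. The fingers move at their own pace and stop on an object; "newtons" is the grip in N (left out, the last holds). Time passes only in rows, so rows that do not move let the fingers close. It gives the time, the measured TCP pose, the force and the opening at its end, in the units of the state.
- bot.state(): the state, without advancing time (a new reading comes with each control period).
- bot.capture(name): name is "scene" or "top"; returns the picture (480x640x3 uint8, red, green, blue); there is no depth.
- bot.calibration(name): a dict with "intrinsics" (3x3 intrinsics, pixels), "cam_to_world" (4x4, takes a point from camera to world coordinates). Camera axes: x right, y down, z forward; pixel columns grow to the right and rows downward; lengths in mm; the calibration is good to about 2 mm. A picture is of the moment at which its call begins. calibration takes no time and is no camera call.
- bot.hand_in(): hands the job in, once; it reports no verdict.
The state is a dict: "clock": time; "joint_positions": joint angles; "qd": joint speeds; "joint_efforts": joint torques, N m; "position": TCP position; "tcp_rot": TCP orientation; "contact_force": force on the tool from outside, world axes, zero at the start; "wrist_torque": the same for the moment, N m; "grip_width": finger opening in mm.
Only numpy, scipy, OpenCV 4.12 (cv2) and the standard library are available. Lean on these libraries where they do the work, as an engineer would, in place of code of your own. Each camera call takes 0.05 s, during which the arm holds its last target.

## Task

The microscope's stage drive is out of third gear: with your fingertips, push the ball lever of the white selector box along its H-shaped gate, across to the right-hand side and then forward (away from the robot) all the way home into slot three, the one with three pips on a green patch. Do not engage slot one or slot four on the way, do not take the knob between the fingers, and leave everything else on the bench where it is; finish clear with the lever staying in third.

Things in the scene. Friction and masses are not known exactly. Their poses are not given: they have to be found in the camera images.
- selector: white selector box, 170 (x) x 150 (y) x 95 mm (z), fixed to the bench, turned by up to 0.35 rad; origin at the centre of its underside, +x forward (away from the robot), +y left, z up. The H gate is centred on its deck: slots along x at y = +16.5 mm (one forward, two back) and y = -16.5 mm (three forward, four back), joined by a cross lane at x = 0. Lever pivot: x = y = 0, z = 20 mm.
- lever_knob (a point): centre of the red ball knob, 32 mm dia, on a 12 mm steel stem, 130 mm from the lever's pivot (150 mm above the bench when upright); in the box frame it is at x = 130 sin(shift) mm, y = -130 sin(select) cos(shift) mm. Its axes tilt with the lever.
- select (a joint): sideways tilt of the lever, rad: 0 upright, + to the right slots (-y of the box), stops at -0.25 and +0.25; starts on the left. It passes from left to right only in the cross lane (shift within about 0.05 of 0; the tongues between the slots are round-nosed and guide it). About 2 N at the knob moves it; no spring, it stays where it is left.
- shift (a joint): fore-and-aft tilt of the lever, rad: 0 in the cross lane, + forward, stops at +0.30 (home in slot one or three) and -0.30 (home in two or four). Leaves the cross lane only with select beyond about 0.19 either way. Starts anywhere from home in slot two (-0.30) to the cross lane (0). About 2 N at the knob moves it; no spring, it stays where it is left.
- slot_three (a point): point on the deck (95 mm up) at the forward end of slot three, where the stem stands when home; pips on the deck beside each slot count it, slot three has three white pips on a green patch
- fitting: loose brass turned fitting, 24 mm dia, 24 mm tall, standing on the deck at the far left corner of the selector (its top 119 mm above the bench); origin under its centre
- jar: loose amber jar with black cap, 44 mm dia, 55 mm tall, on the bench just right of the selector; origin under its centre
- dish: loose white shallow dish, 90 mm dia, 18 mm tall, on the bench just left of the selector; origin under its centre
- tray: loose blue parts tray 90 x 70 x 22 mm on the bench at the right of the selector, near corner; origin under its centre
- tweezers: loose black tweezers, 145 mm long, 10 mm thick, lying on the bench in front (robot side) of the selector; origin under its middle
- driver: loose small screwdriver with red handle, about 150 mm long, lying on the bench left of the dish; origin under its middle
- rods: loose bundle of three thin rods 180 mm long, 7 mm thick, lying on the bench behind the selector; origin under its middle

How it is judged (in metres and radians):
On the way:
1. the lever has gone across the lane to the right-hand side, not yet forward (value of joint select above 0.1 rad and value of joint shift below 0.12 rad).
At the end, for the whole second after the job is handed in: The lever stands home in slot three: shift above 0.25 rad (the stop is at 0.30), select above 0.17 rad, at rest, and every loose thing is within 20 mm of where it began (value of joint shift above 0.25 rad and value of joint select above 0.17 rad and velocity of joint shift between -0.05 and 0.05 rad/s and distance of each of fitting, jar, dish, tray, tweezers, driver, rods from where it was at the start of the episode below 0.02 m); the robot touches nothing.
It fails at once if slot one is engaged (lever more than 0.2 rad forward on the left) (value of joint shift above 0.2 rad and value of joint select below 0 rad).
It fails at once if slot four is engaged (lever more than 0.2 rad back on the right) (value of joint shift below -0.2 rad and value of joint select above 0 rad).
It fails at once if the knob is taken between the fingers (the grasp point lies within 15 mm of the knob's centre) (distance between the grasp point and lever_knob below 0.015 m).
It fails at once if a loose thing is moved or lifted by more than 20 mm (distance of any of fitting, jar, dish, tray, tweezers, driver, rods from where it was at the start of the episode above 0.02 m).
It also fails if it takes over 48 s, if anything falls off the work surface, if the arm or the gripper's body presses on something with over 40 N, if the wrist force passes 120 N, or if a joint passes its speed limit or range.

## Working session

There is one attempt and no reset: what is moved stays moved. The work goes in short steps, Python scripts to look and compute and a tool call to move; the robot and the scene stay as the last step left them, time stands still between calls to the robot, and variables do not carry over. Pictures are saved under pics/ and viewed, and the job is handed in when it is done.

Besides the shell and the picture viewer there is one more tool, called after ">>>" as name(argument=value, ...) on one line, values as JSON. play_rows: Moves the arm, as the interface text tells. Its arguments: {"type":"object","properties":{"series":{"type":"array","items":{"type":"object","properties":{"dx":{"type":"number"},"dy":{"type":"number"},"dz":{"type":"number"},"ax":{"type":"number"},"ay":{"type":"number"},"az":{"type":"number"},"fingers":{"type":"number"}}}},"newtons":{"type":"number"}},"required":["series"]}

```bash
mkdir -p pics; python3 - <<'E'
from workcell import bot
import cv2,numpy as np
for n in("scene","top"):
    cv2.imwrite(f"pics/{n}0.png",cv2.cvtColor(bot.capture(n),cv2.COLOR_RGB2BGR))
    c=bot.calibration(n);print(n,np.round(c["intrinsics"],1).tolist(),np.round(c["cam_to_world"],3).tolist())
s=bot.state();print({k:np.round(v,3).tolist() for k,v in s.items()})
E
```

```text
scene [[523.3, 0.0, 338.1], [0.0, 523.3, 241.1], [0.0, 0.0, 1.0]] [[0.272, 0.797, -0.539, 1163.761], [0.962, -0.225, 0.153, -44.574], [0.001, -0.561, -0.828, 1008.707], [0.0, 0.0, 0.0, 1.0]]
top [[457.0, 0.0, 324.5], [0.0, 457.0, 237.4], [0.0, 0.0, 1.0]] [[-0.01, -0.982, 0.191, 480.807], [-1.0, 0.009, -0.009, 110.247], [0.007, -0.191, -0.982, 797.216], [0.0, 0.0, 0.0, 1.0]]
{'clock': 0.1, 'joint_positions': [1.062, 0.291, -0.154, 1.127, -0.0, 1.432], 'qd': [0.0, -0.001, 0.001, 0.0, -0.001, 0.001], 'joint_efforts': [0.001, -53.798, 33.192, 0.009, -0.0, -0.0], 'position': [189.568, 489.157, 220.9], 'tcp_rot': [-0.695, 0.695, -0.13, 0.13], 'contact_force': [0.242, 0.4, -0.741], 'wrist_torque': [0.005, -0.018, 0.057], 'grip_width': 85.053}
```

View pics/scene0.png

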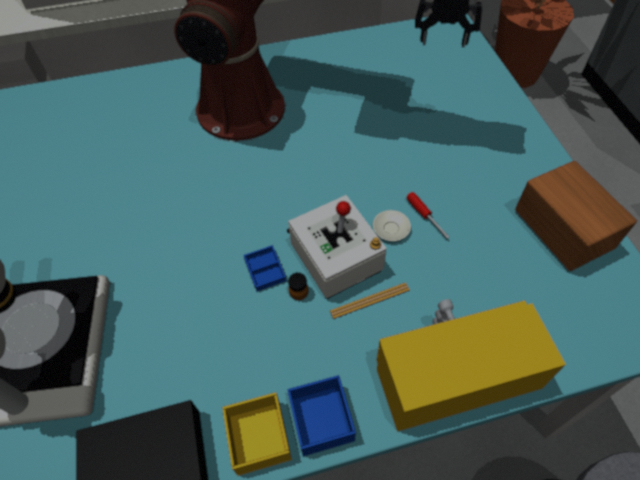

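View pics/top0.png

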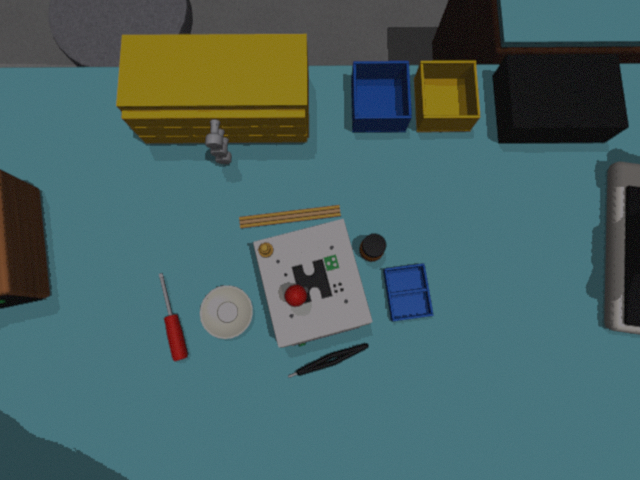

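The top view shows the box deck, with corners near (254,240), (345,221), (370,322) and (280,345). The green patch is at (331,262), the knob at (296,295) on the left/back side, and the fitting at (265,249). In the scene view the knob is at (343,208).

```bash
cat > h.py <<'E'
from workcell import bot
import cv2,numpy as np
def ray(n,u,v):
    c=bot.calibration(n);K=np.array(c["intrinsics"]);T=np.array(c["cam_to_world"])
    d=T[:3,:3]@np.linalg.solve(K,[u,v,1.]);return T[:3,3],d/np.linalg.norm(d)
def plane(n,p,z):
    o,d=ray(n,*p);return o+d*(z-o[2])/d[2]
def tri(pa,pb):
    A=np.zeros((3,3));b=np.zeros(3);R=[ray("scene",*pa),ray("top",*pb)]
    for o,d in R:
        M=np.eye(3)-np.outer(d,d);A+=M;b+=M@o
    x=np.linalg.solve(A,b)
    return x,[np.linalg.norm((np.eye(3)-np.outer(d,d))@(x-o)) for o,d in R]
def red(img,win):
    h=cv2.cvtColor(img,cv2.COLOR_RGB2HSV);m=(((h[...,0]<6)|(h[...,0]>172))&(h[...,1]>150)&(h[...,2]>70)).astype(np.uint8)
    w=np.zeros_like(m);x0,y0,x1,y1=win;w[y0:y1,x0:x1]=1;m*=w
    cs,_=cv2.findContours(m,0,2);c=max(cs,key=cv2.contourArea)
    return cv2.minEnclosingCircle(c),cv2.contourArea(c)
E
python3 - <<'E'
from h import *
s=cv2.cvtColor(cv2.imread("pics/scene0.png"),4);t=cv2.cvtColor(cv2.imread("pics/top0.png"),4)
a=red(s,(320,190,365,240));b=red(t,(270,270,320,320));print(a,b)
k,e=tri(a[0][0],b[0][0]);print("knob",k.round(1),e)
# deck
h=cv2.cvtColor(t,cv2.COLOR_RGB2HSV);m=((h[...,1]<40)&(h[...,2]>110)).astype(np.uint8);m[:, :245]=0;m[:,385:]=0;m[:215]=0;m[355:]=0
cs,_=cv2.findContours(cv2.morphologyEx(m,cv2.MORPH_CLOSE,np.ones((5,5))),0,2);c=max(cs,key=cv2.contourArea)
print(cv2.minAreaRect(c)); ap=cv2.approxPolyDP(cv2.convexHull(c),6,True)[:,0];print(ap.tolist())
W=np.array([plane("top",p,95) for p in ap.astype(float)])[:,:2].round(1);print(W.tolist())
print(cv2.minAreaRect(W.astype(np.float32)))
print([np.linalg.norm(W[i]-W[i-1]).round(1) for i in range(len(W))])
crop=cv2.resize(cv2.imread("pics/top0.png")[210:360,180:440],None,fx=3,fy=3,interpolation=2);cv2.imwrite("pics/crop0.png",crop)
E
```

```text
(((343.0, 208.0), 6.403224468231201), 106.5) (((295.32525634765625, 295.1310729980469), 10.519917488098145), 317.0)
knob [524.7 147.  146.2] [np.float64(0.5955408711516749), np.float64(0.595540871151725)]
((311.1763610839844, 282.28631591796875), (108.73363494873047, 97.33206176757812), 75.0685806274414)
[[342, 219], [371, 321], [279, 346], [253, 242]]
[[646.8, 75.8], [488.0, 34.7], [452.6, 173.5], [611.1, 215.4]]
((549.5499877929688, 125.04998779296875), (164.44943237304688, 144.09190368652344), 14.510664939880371)
[np.float64(144.1), np.float64(164.0), np.float64(143.2), np.float64(163.9)]
```

View pics/crop0.png

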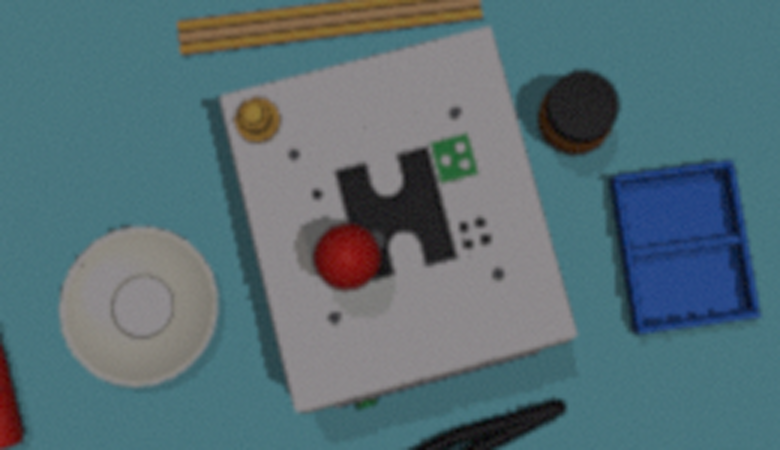

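```bash
cat >> h.py <<'E'
from scipy.spatial.transform import Rotation as Ro
C=np.array([549.5,125.,0]);YAW=0.253
B=Ro.from_euler('z',YAW)
def tob(p): return B.inv().apply(np.asarray(p)-C)
def tool():
    s=bot.state();q=s["tcp_rot"];return s,np.array(s["position"]),Ro.from_quat([*q[1:],q[0]])
def goto(b):
    s,p,R=tool();return (R.inv().apply(C+B.apply(b)-p)/10).round(2)
def stat():
    s,p,R=tool();print("t",round(s["clock"],2),"world",p.round(1),"box",tob(p).round(1),"F box",B.inv().apply(s["contact_force"]).round(1),"w",round(s["grip_width"],1))
    print("axes in box (cols x,y,z):\n",(B.inv()*R).as_matrix().round(3))
E
python3 - <<'E'
from h import *
stat()
for n,p in dict(gate=(312.6,281.7),green=(331.5,262.5)).items(): print(n,tob(plane("top",p,95)).round(1))
print("knob",tob(plane("top",(295.3,295.1),145)).round(1), tob(plane("scene",(343,208),145)).round(1))
print("fit", tob(plane("top",(265,249),117)).round(1))
s,p,R=tool()
# target: tool y down, z along +-box x or y
for a in(0,90,180,270):
    z=[np.cos(np.radians(a)),np.sin(np.radians(a)),0];y=[0,0,-1];x=np.cross(y,z)
    T=B*Ro.from_matrix(np.array([x,y,z]).T);print(a,np.degrees((R.inv()*T).as_rotvec()).round(2))
E
```

```text
t 0.1 world [189.6 489.2 220.9] box [-257.3  442.7  220.9] F box [ 0.3  0.3 -0.7] w 85.1
axes in box (cols x,y,z):
 [[ 0.812 -0.001  0.583]
 [-0.583 -0.001  0.812]
 [-0.    -1.    -0.001]]
gate [-1.7 -1.9 95. ]
green [ 19.4 -37.7  95. ]
knob [-18.6  27.  145. ] [-19.   28.5 145. ]
fit [ 62.4  55.  117. ]
0 [7.000e-02 5.431e+01 2.000e-02]
90 [ 6.000e-02 -3.569e+01 -3.000e-02]
180 [ 3.0000e-02 -1.2569e+02 -8.0000e-02]
270 [4.0000e-02 1.4431e+02 8.0000e-02]
```

>>> play_rows(series=[{"ay": 9.05,"fingers": 1},{"ay": 9.05,"fingers": 1},{"ay": 9.05,"fingers": 1},{"ay": 9.05,"fingers": 1},{"ay": 9.05,"fingers": 1},{"ay": 9.05,"fingers": 1},{"fingers": 1},{"fingers": 1}], newtons=30)

```text
invalid input
```

```bash
sed -i 's/C=np.array(\[549.5,125.,0\])/C=np.array([548.7,122.2,0])/' h.py; python3 -c "
from h import *
stat();print(goto([-68,31,190]))"
```

```text
t 0.1 world [189.6 489.2 220.9] box [-255.8  445.2  220.9] F box [ 0.3  0.3 -0.7] w 85.1
axes in box (cols x,y,z):
 [[ 0.812 -0.001  0.583]
 [-0.583 -0.001  0.812]
 [-0.    -1.    -0.001]]
[ 39.42   3.11 -22.68]
```

>>> play_rows(series=[{"dx": 0,"dy": 0,"dz": 0,"ax": 0,"ay": 9.05,"az": 0,"fingers": 1},{"dx": 0,"dy": 0,"dz": 0,"ax": 0,"ay": 9.05,"az": 0,"fingers": 1}], newtons=30)

```text
clock: 0.35
position: [189.6, 489.3, 221.0]
tcp_rot: [-0.665, 0.666, -0.239, 0.239]
contact_force: [0.2, 0.3, -0.2]
grip_width: 52.0
```

All fields are needed in every row.

>>> play_rows(series=[{"dx": 0,"dy": 0,"dz": 0,"ax": 0,"ay": 9.05,"az": 0,"fingers": 1},{"dx": 0,"dy": 0,"dz": 0,"ax": 0,"ay": 9.05,"az": 0,"fingers": 1},{"dx": 0,"dy": 0,"dz": 0,"ax": 0,"ay": 9.05,"az": 0,"fingers": 1},{"dx": 0,"dy": 0,"dz": 0,"ax": 0,"ay": 9.05,"az": 0,"fingers": 1},{"dx": 0,"dy": 0,"dz": 0,"ax": 0,"ay": 0,"az": 0,"fingers": 1},{"dx": 0,"dy": 0,"dz": 0,"ax": 0,"ay": 0,"az": 0,"fingers": 1}], newtons=30)

```text
clock: 1.1
position: [189.7, 489.4, 221.3]
tcp_rot: [-0.56, 0.56, -0.432, 0.432]
contact_force: [-0.2, -0.6, 0.3]
grip_width: -0.1
```

```bash
python3 -c "
from h import *
stat();print(goto([-68,31,190]))"
```

```text
t 1.1 world [189.7 489.4 221.3] box [-255.7  445.4  221.3] F box [-0.3 -0.5  0.3] w -0.1
axes in box (cols x,y,z):
 [[ 0.004 -0.     1.   ]
 [-1.    -0.     0.004]
 [ 0.    -1.    -0.   ]]
[41.51  3.13 18.61]
```

>>> play_rows(series=[{"dx": 4.15,"dy": 0.31,"dz": 1.86,"ax": 0,"ay": 0,"az": 0,"fingers": 1},{"dx": 4.15,"dy": 0.31,"dz": 1.86,"ax": 0,"ay": 0,"az": 0,"fingers": 1},{"dx": 4.15,"dy": 0.31,"dz": 1.86,"ax": 0,"ay": 0,"az": 0,"fingers": 1},{"dx": 4.15,"dy": 0.31,"dz": 1.86,"ax": 0,"ay": 0,"az": 0,"fingers": 1},{"dx": 4.15,"dy": 0.31,"dz": 1.86,"ax": 0,"ay": 0,"az": 0,"fingers": 1},{"dx": 4.15,"dy": 0.31,"dz": 1.86,"ax": 0,"ay": 0,"az": 0,"fingers": 1},{"dx": 4.15,"dy": 0.31,"dz": 1.86,"ax": 0,"ay": 0,"az": 0,"fingers": 1},{"dx": 4.15,"dy": 0.31,"dz": 1.86,"ax": 0,"ay": 0,"az": 0,"fingers": 1},{"dx": 4.15,"dy": 0.31,"dz": 1.86,"ax": 0,"ay": 0,"az": 0,"fingers": 1},{"dx": 4.15,"dy": 0.31,"dz": 1.86,"ax": 0,"ay": 0,"az": 0,"fingers": 1},{"dx": 0,"dy": 0,"dz": 0,"ax": 0,"ay": 0,"az": 0,"fingers": 1},{"dx": 0,"dy": 0,"dz": 0,"ax": 0,"ay": 0,"az": 0,"fingers": 1}])

```text
clock: 2.6
position: [473.3, 134.5, 190.3]
tcp_rot: [-0.559, 0.559, -0.433, 0.432]
contact_force: [-0.5, 0.7, -0.7]
grip_width: -0.0
```

```bash
python3 -c "
from h import *
stat();print(goto([-68,31,147]))
for n in('scene','top'):
    cv2.imwrite(f'pics/{n}1.png',cv2.cvtColor(bot.capture(n),4)[:,:,:])
a=cv2.imread('pics/scene1.png')[130:300,230:430];b=cv2.imread('pics/top1.png')[210:380,220:420]
cv2.imwrite('pics/both1.png',cv2.resize(np.hstack([a,b]),(800,340),interpolation=2))"
```

```text
t 2.6 world [473.3 134.5 190.3] box [-69.9  30.8 190.3] F box [-0.3  0.8 -0.7] w -0.0
axes in box (cols x,y,z):
 [[ 0.001 -0.001  1.   ]
 [-1.     0.     0.001]
 [-0.    -1.    -0.001]]
[-0.02  4.33  0.19]
```

View pics/both1.png

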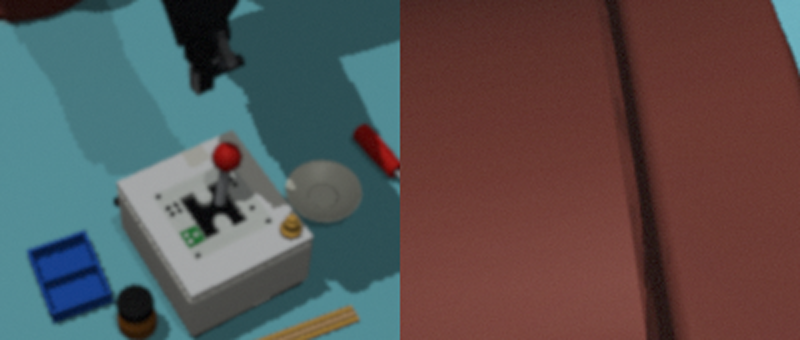

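The scene view shows the gripper above and behind the knob with clear air around it. The knob is unchanged, and the arm blocks the top camera.

>>> play_rows(series=[{"dx": 0,"dy": 2.2,"dz": 0,"ax": 0,"ay": 0,"az": 0,"fingers": 1},{"dx": 0,"dy": 2.1,"dz": 0,"ax": 0,"ay": 0,"az": 0,"fingers": 1},{"dx": 0,"dy": 0,"dz": 1.0,"ax": 0,"ay": 0,"az": 0,"fingers": 1},{"dx": 0,"dy": 0,"dz": 0.9,"ax": 0,"ay": 0,"az": 0,"fingers": 1},{"dx": 0,"dy": 0,"dz": 0.6,"ax": 0,"ay": 0,"az": 0,"fingers": 1},{"dx": 0,"dy": 0,"dz": 0.5,"ax": 0,"ay": 0,"az": 0,"fingers": 1},{"dx": 0,"dy": 0,"dz": 0,"ax": 0,"ay": 0,"az": 0,"fingers": 1},{"dx": 0,"dy": 0,"dz": 0,"ax": 0,"ay": 0,"az": 0,"fingers": 1}])

```text
clock: 3.7
position: [502.7, 141.8, 147.4]
tcp_rot: [-0.559, 0.559, -0.433, 0.433]
contact_force: [-0.6, -0.0, -0.1]
grip_width: -0.0
```

```bash
cat >> h.py <<'E'
def knob(n,i):
    im=bot.capture(n);cv2.imwrite(f"pics/{n}{i}.png",cv2.cvtColor(im,cv2.COLOR_RGB2BGR))
    h=cv2.cvtColor(im,cv2.COLOR_RGB2HSV);m=(((h[...,0]<6)|(h[...,0]>172))&(h[...,1]>150)&(h[...,2]>70)).astype(np.uint8)
    w=(320,185,368,245) if n=="scene" else (270,250,350,320)
    k=np.zeros_like(m);k[w[1]:w[3],w[0]:w[2]]=1;m*=k
    if n=="scene": m=m
    M=cv2.moments(m,True);u,v=M["m10"]/M["m00"],M["m01"]/M["m00"]
    o,d=ray(n,u,v);o=tob(o)-[0,0,20];d=B.inv().apply(d);b=o@d;D=b*b-(o@o-130**2)
    t=-b-np.sqrt(max(D,0));q=o+t*d
    sh=np.arcsin(q[0]/130);print(n,"px",round(u,1),round(v,1),"area",M["m00"],"knob box",(q+[0,0,20]).round(1),"shift",sh.round(3),"select",np.arcsin(-q[1]/130/np.cos(sh)).round(3))
    x,y=int(u),int(v);c=im[max(0,y-90):y+90,max(0,x-110):x+110]
    cv2.imwrite(f"pics/k{n}{i}.png",cv2.cvtColor(cv2.resize(c,None,fx=3,fy=3,interpolation=2),cv2.COLOR_RGB2BGR))
E
python3 -c "
from h import *
stat();knob('scene',2)"
```

```text
t 3.7 world [502.7 141.8 147.4] box [-39.7  30.5 147.4] F box [-0.6  0.1 -0.1] w -0.0
axes in box (cols x,y,z):
 [[ 0. -0.  1.]
 [-1.  0.  0.]
 [-0. -1. -0.]]
scene px 340.5 208.9 area 60.0 knob box [-17.2  24.8 146.5] shift -0.133 select -0.193
```

View pics/kscene2.png

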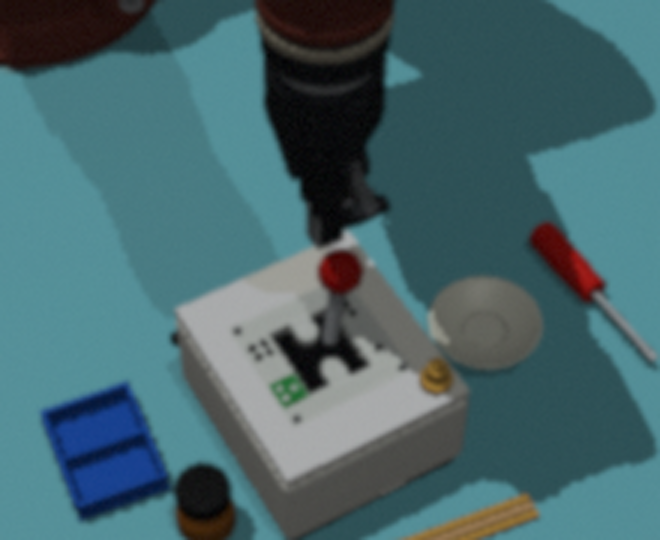

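The knob at (340,209) still looks in about the same place, with the fingers just behind it. I'll fix the mask for shadow and push on in small steps.

>>> play_rows(series=[{"dx": 0,"dy": 0,"dz": 0.5,"ax": 0,"ay": 0,"az": 0,"fingers": 1},{"dx": 0,"dy": 0,"dz": 0,"ax": 0,"ay": 0,"az": 0,"fingers": 1},{"dx": 0,"dy": 0,"dz": 0,"ax": 0,"ay": 0,"az": 0,"fingers": 1}])

```text
clock: 4.12
position: [507.7, 143.1, 147.4]
tcp_rot: [-0.559, 0.559, -0.433, 0.433]
contact_force: [-0.2, 0.7, 0.3]
grip_width: 0.1
```

```bash
sed -i 's/(h\[...,2\]>70)/(h[...,2]>35)/' h.py
python3 -c "
from h import *
for f in ('scene0','scene2'):
    im=cv2.cvtColor(cv2.imread(f'pics/{f}.png'),4);print(f,red(im,(320,185,368,245)))
stat();knob('scene',3)"
```

```text
scene0 (((343.0, 208.375), 6.700146675109863), 114.5)
scene2 (((343.1666564941406, 208.38888549804688), 6.613315105438232), 113.5)
t 4.12 world [507.7 143.1 147.4] box [-34.5  30.5 147.4] F box [-0.   0.8  0.3] w 0.1
axes in box (cols x,y,z):
 [[ 0. -0.  1.]
 [-1. -0.  0.]
 [ 0. -1. -0.]]
scene px 342.9 208.0 area 141.0 knob box [-17.6  30.8 145.1] shift -0.136 select -0.242
```

View pics/kscene3.png

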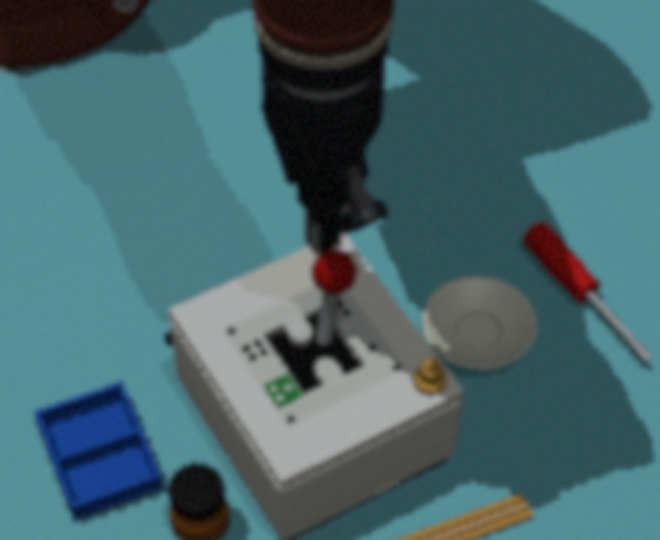

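```bash
python3 -c "
from h import *
im=cv2.imread('pics/scene3.png');s,p,R=tool();c=bot.calibration('scene');K=np.array(c['intrinsics']);T=np.linalg.inv(np.array(c['cam_to_world']))
im=cv2.resize(im[150:250,290:410],None,fx=6,fy=6,interpolation=2)
kb=C+B.apply([-17.6,30.8,145.1])
for q,col in((p,(0,255,0)),(p+[0,0,-19],(255,0,255)),(kb,(255,255,255)),(p+[0,0,54],(0,255,255)),(p-R.apply([0,0,14]),(0,200,255)),(p+R.apply([0,0,14]),(0,200,255))):
    x=T[:3,:3]@q+T[:3,3];u=K@x/x[2];print(u[:2].round(1));cv2.circle(im,(int((u[0]-290)*6),int((u[1]-150)*6)),4,col,-1)
im=np.clip(im.astype(float)*1.8,0,255).astype(np.uint8)
cv2.imwrite('pics/ov3.png',im)"
```

```text
[338.7 201.9]
[338.7 207.4]
[342.9 208. ]
[338.8 185.1]
[335.3 197.3]
[342.1 206.4]
```

View pics/ov3.png

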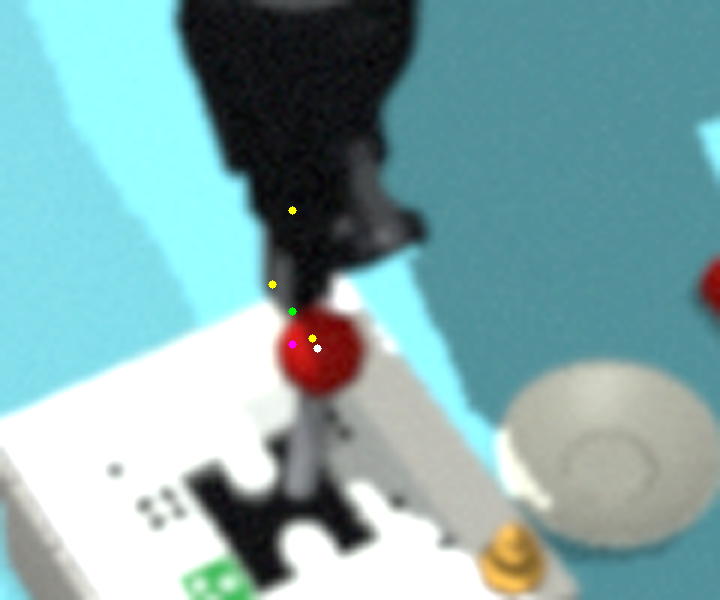

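The fingers are directly behind the ball, with the tip hidden by it, and there is no force yet. The knob estimate is plausible at shift -0.136, select -0.242. I'll raise the TCP for margin on the 15 mm rule, so the tip stays just below the ball's equator, then push on.

>>> play_rows(series=[{"dx": 0,"dy": -1.1,"dz": 0,"ax": 0,"ay": 0,"az": 0,"fingers": 1},{"dx": 0,"dy": 0,"dz": 0,"ax": 0,"ay": 0,"az": 0,"fingers": 1},{"dx": 0,"dy": 0,"dz": 0.3,"ax": 0,"ay": 0,"az": 0,"fingers": 1},{"dx": 0,"dy": 0,"dz": 0.3,"ax": 0,"ay": 0,"az": 0,"fingers": 1},{"dx": 0,"dy": 0,"dz": 0,"ax": 0,"ay": 0,"az": 0,"fingers": 1},{"dx": 0,"dy": 0,"dz": 0,"ax": 0,"ay": 0,"az": 0,"fingers": 1}])

```text
clock: 4.92
position: [513.4, 144.6, 158.2]
tcp_rot: [-0.559, 0.559, -0.433, 0.433]
contact_force: [-0.1, 0.4, -0.8]
grip_width: -0.1
```

```bash
python3 -c "
from h import *
stat();knob('scene',4)"
```

```text
t 4.92 world [513.4 144.6 158.2] box [-28.6  30.6 158.2] F box [-0.   0.4 -0.8] w -0.1
axes in box (cols x,y,z):
 [[ 0. -0.  1.]
 [-1.  0.  0.]
 [-0. -1. -0.]]
scene px 342.9 208.3 area 131.0 knob box [-16.9  30.4 145.3] shift -0.13 select -0.238
```

View pics/kscene4.png

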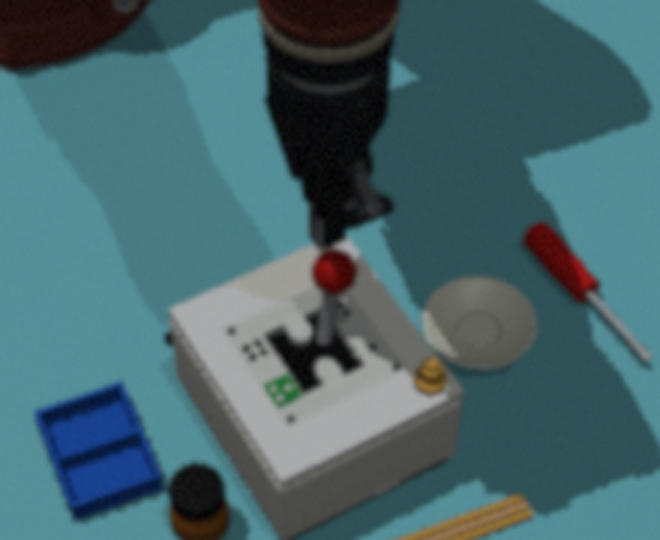

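```bash
python3 -c "
from h import *
im=cv2.imread('pics/scene4.png');s,p,R=tool();c=bot.calibration('scene');K=np.array(c['intrinsics']);T=np.linalg.inv(np.array(c['cam_to_world']))
im=cv2.resize(im[150:230,295:395],None,fx=8,fy=8,interpolation=2)
im=np.clip(im.astype(float)**.6*9,0,255).astype(np.uint8)
for k in (-19,0,20,40):
    q=p+np.array([0,0,k]);x=T[:3,:3]@q+T[:3,3];u=K@x/x[2];print(k,u[:2].round(1));cv2.circle(im,(int((u[0]-295)*8),int((u[1]-150)*8)),4,(0,255,0),-1)
cv2.imwrite('pics/ov4.png',im)"
```

```text
-19 [340.1 206.2]
0 [340.1 200.5]
20 [340.2 194.4]
40 [340.2 188.1]
```

View pics/ov4.png

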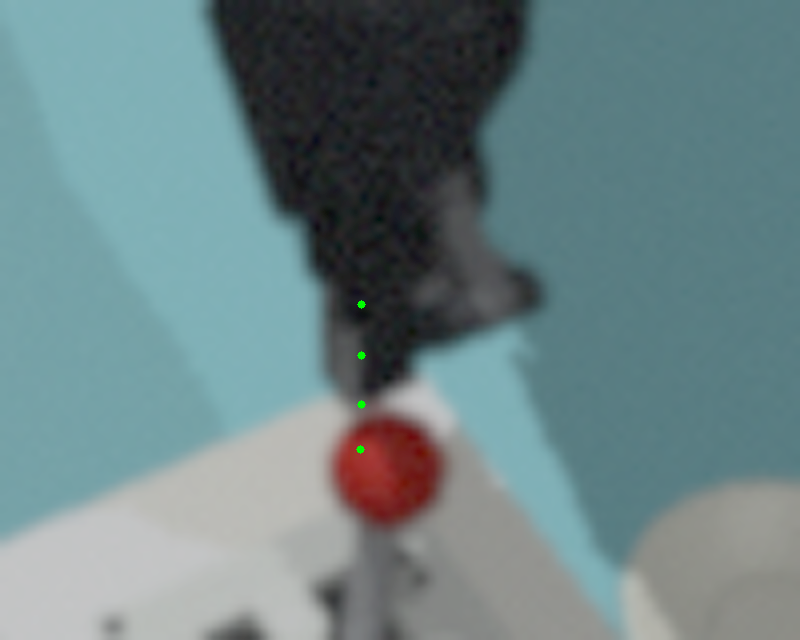

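```bash
python3 -c "
from h import *
c=bot.calibration('scene');K=np.array(c['intrinsics']);T=np.linalg.inv(np.array(c['cam_to_world']))
Bm=Ro.from_quat([.695,-.13,.13,-.695])
p=np.array([189.6,489.2,220.9])
im=cv2.imread('pics/scene0.png');im=cv2.resize(im[0:80,395:495],None,fx=8,fy=8,interpolation=2)
im=np.clip(im.astype(float)**.6*9,0,255).astype(np.uint8)
for q in [(0,0,0),(0,19,0),(0,0,42),(0,19,42),(0,0,-42),(0,19,-42),(0,6,42),(0,6,-42)]:
    x=T[:3,:3]@(p+Bm.apply(q))+T[:3,3];u=K@x/x[2];print(q,u[:2].round(1));cv2.circle(im,(int((u[0]-395)*8),int((u[1])*8)),4,(0,255,0),-1)
cv2.imwrite('pics/ov0.png',im)"
```

```text
(0, 0, 0) [441.   52.2]
(0, 19, 0) [439.8  58.9]
(0, 0, 42) [458.6  53.2]
(0, 19, 42) [457.1  59.9]
(0, 0, -42) [423.5  51.2]
(0, 19, -42) [422.5  57.9]
(0, 6, 42) [458.1  55.4]
(0, 6, -42) [423.2  53.3]
```

View pics/ov0.png

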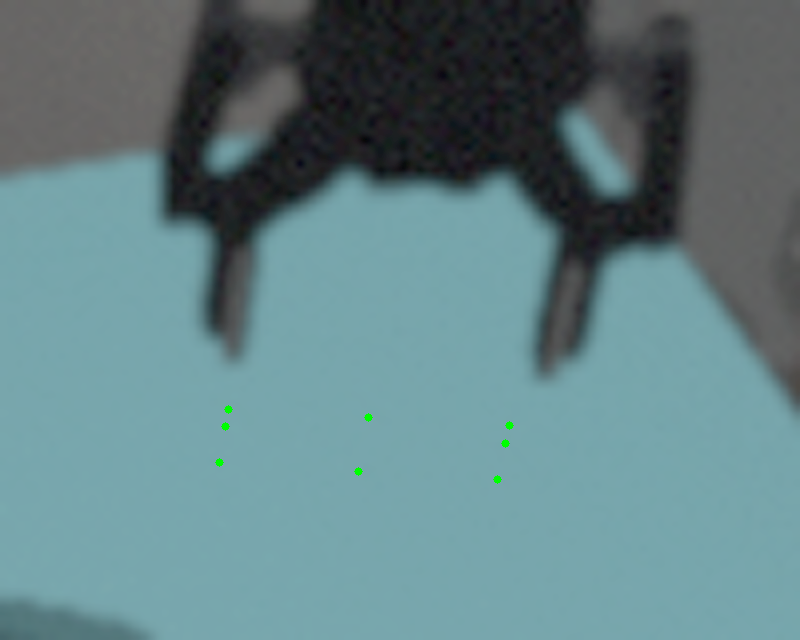

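```bash
python3 -c "
from h import *
c=bot.calibration('scene');K=np.array(c['intrinsics']);T=np.linalg.inv(np.array(c['cam_to_world']))
im=cv2.imread('pics/scene0.png');im=cv2.resize(im[60:160,170:310],None,fx=5.5,fy=5.5,interpolation=2)
for q in [(0,0,0)]+[(r*np.cos(a),r*np.sin(a),0) for r in (80,100) for a in np.linspace(0,6.28,24)]:
    x=T[:3,:3]@np.array(q)+T[:3,3];u=K@x/x[2];cv2.circle(im,(int((u[0]-170)*5.5),int((u[1]-60)*5.5)),3,(0,255,0),-1)
cv2.imwrite('pics/ovb.png',im)
# table edge etc
s=bot.state();print(np.round(s['joint_positions'],3))"
```

```text
[ 0.137  0.35  -0.241  0.98  -0.     1.455]
```

View pics/ovb.png

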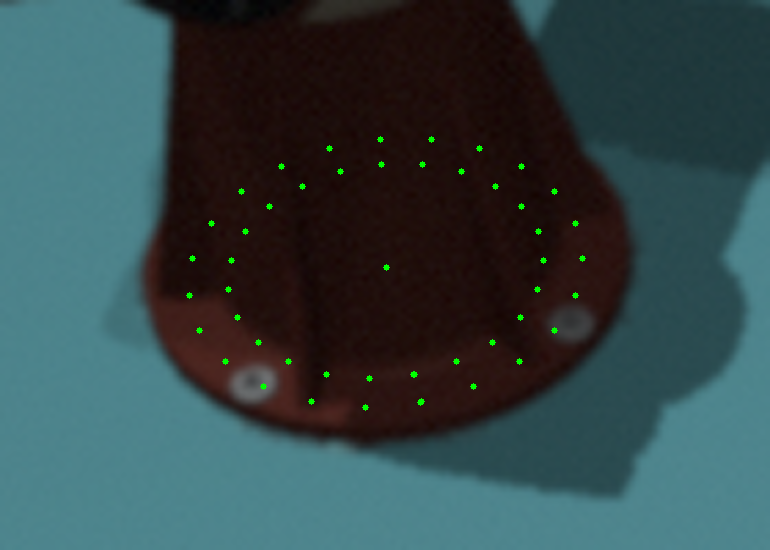

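The camera agrees with the robot base circle and with the knob triangulation. However, the seen fingertips sit about 24 mm higher (7–8 px) than the reported pose plus 19 mm, in both the start pose and now, and there has been no contact. So I trust the image: back off, go lower, and approach again. Contact will be through the finger's solid face, so the TCP stays more than 16 mm from the knob centre.

>>> play_rows(series=[{"dx": 0,"dy": 0,"dz": -1.8,"ax": 0,"ay": 0,"az": 0,"fingers": 1},{"dx": 0,"dy": 0,"dz": -1.8,"ax": 0,"ay": 0,"az": 0,"fingers": 1},{"dx": 0,"dy": 1.2,"dz": 0,"ax": 0,"ay": 0,"az": 0,"fingers": 1},{"dx": 0,"dy": 1.2,"dz": 0,"ax": 0,"ay": 0,"az": 0,"fingers": 1},{"dx": 0,"dy": 0,"dz": 0,"ax": 0,"ay": 0,"az": 0,"fingers": 1},{"dx": 0,"dy": 0,"dz": 0,"ax": 0,"ay": 0,"az": 0,"fingers": 1}])

```text
clock: 5.72
position: [478.9, 135.7, 134.2]
tcp_rot: [-0.559, 0.559, -0.433, 0.433]
contact_force: [-0.1, 0.3, 0.4]
grip_width: 0.2
```

```bash
cat >> h.py <<'E'
def ov(i,ks=(-19,0,20,40)):
    im=cv2.imread(f'pics/scene{i}.png');s,p,R=tool();c=bot.calibration('scene');K=np.array(c['intrinsics']);T=np.linalg.inv(np.array(c['cam_to_world']))
    im=cv2.resize(im[155:235,295:395],None,fx=7,fy=7,interpolation=2)
    im=np.clip(im.astype(float)**.6*9,0,255).astype(np.uint8)
    for k in ks:
        q=p+np.array([0,0,k]);x=T[:3,:3]@q+T[:3,3];u=K@x/x[2];cv2.circle(im,(int((u[0]-295)*7),int((u[1]-155)*7)),3,(0,255,0),-1)
    cv2.imwrite(f'pics/ov{i}.png',im)
E
python3 -c "
from h import *
stat();knob('scene',5);ov(5)"
```

```text
t 5.72 world [478.9 135.7 134.2] box [-64.2  30.5 134.2] F box [-0.   0.3  0.4] w 0.2
axes in box (cols x,y,z):
 [[ 0. -0.  1.]
 [-1.  0.  0.]
 [-0. -1. -0.]]
scene px 342.9 208.1 area 141.0 knob box [-17.3  30.7 145.1] shift -0.134 select -0.24
```

View pics/ov5.png

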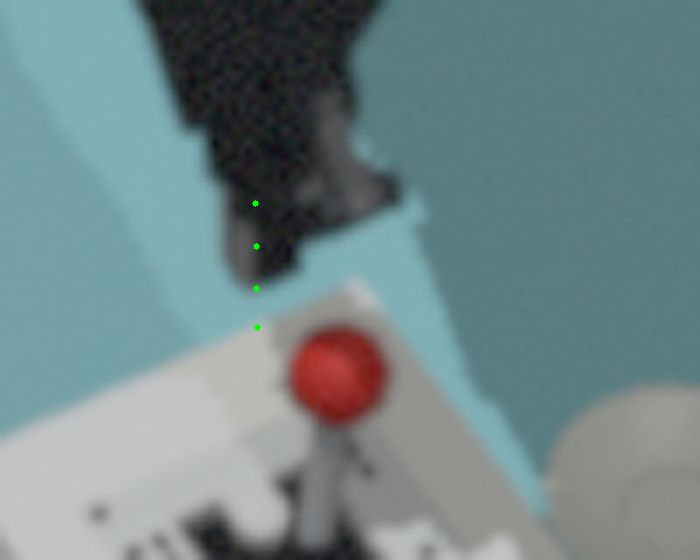

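Fingertips are visible at about (333,195), i.e. roughly 5 mm above the reported TCP, behind the ball at (343,208). I'll advance in steps.

>>> play_rows(series=[{"dx": 0,"dy": 0,"dz": 0.9,"ax": 0,"ay": 0,"az": 0,"fingers": 1},{"dx": 0,"dy": 0,"dz": 0.9,"ax": 0,"ay": 0,"az": 0,"fingers": 1},{"dx": 0,"dy": 0,"dz": 0.4,"ax": 0,"ay": 0,"az": 0,"fingers": 1},{"dx": 0,"dy": 0,"dz": 0,"ax": 0,"ay": 0,"az": 0,"fingers": 1},{"dx": 0,"dy": 0,"dz": 0,"ax": 0,"ay": 0,"az": 0,"fingers": 1}])

```text
clock: 6.4
position: [500.0, 141.2, 134.4]
tcp_rot: [-0.559, 0.559, -0.433, 0.433]
contact_force: [-0.5, -0.0, 1.4]
grip_width: -0.2
```

```bash
python3 -c "
from h import *
stat();knob('scene',6);ov(6)"
```

```text
t 6.4 world [500.  141.2 134.4] box [-42.4  30.6 134.4] F box [-0.5  0.1  1.4] w -0.2
axes in box (cols x,y,z):
 [[ 0. -0.  1.]
 [-1. -0.  0.]
 [ 0. -1. -0.]]
scene px 343.1 208.2 area 139.0 knob box [-16.8  30.8 145.2] shift -0.129 select -0.242
```

View pics/ov6.png

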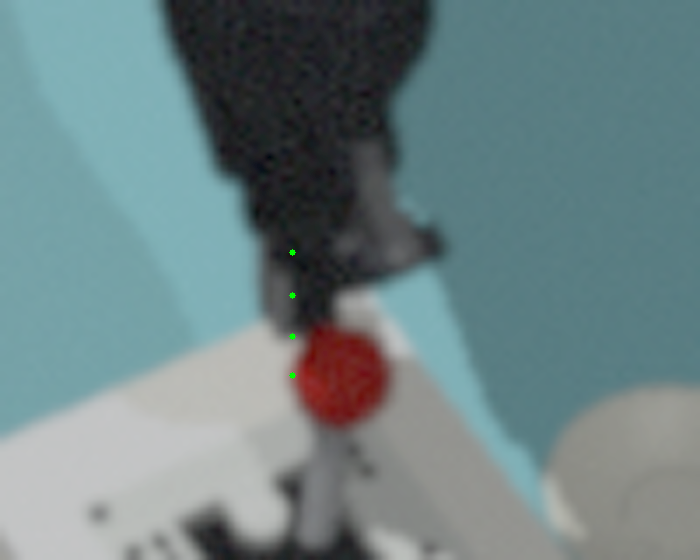

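Tips are just behind the ball with no contact yet, so I advance further.

>>> play_rows(series=[{"dx": 0,"dy": 0,"dz": 0.4,"ax": 0,"ay": 0,"az": 0,"fingers": 1},{"dx": 0,"dy": 0,"dz": 0.4,"ax": 0,"ay": 0,"az": 0,"fingers": 1},{"dx": 0,"dy": 0,"dz": 0,"ax": 0,"ay": 0,"az": 0,"fingers": 1},{"dx": 0,"dy": 0,"dz": 0,"ax": 0,"ay": 0,"az": 0,"fingers": 1}])

```text
clock: 6.95
position: [507.8, 143.2, 134.5]
tcp_rot: [0.559, -0.559, 0.433, -0.433]
contact_force: [-2.6, -0.9, 2.9]
grip_width: 0.0
```

```bash
python3 -c "
from h import *
stat();knob('scene',7);ov(7)"
```

```text
t 6.95 world [507.8 143.2 134.5] box [-34.4  30.5 134.5] F box [-2.8 -0.3  2.9] w 0.0
axes in box (cols x,y,z):
 [[ 0.  0.  1.]
 [-1. -0.  0.]
 [ 0. -1.  0.]]
scene px 345.1 210.7 area 138.0 knob box [ -8.7  30.8 146. ] shift -0.067 select -0.24
```

View pics/ov7.png

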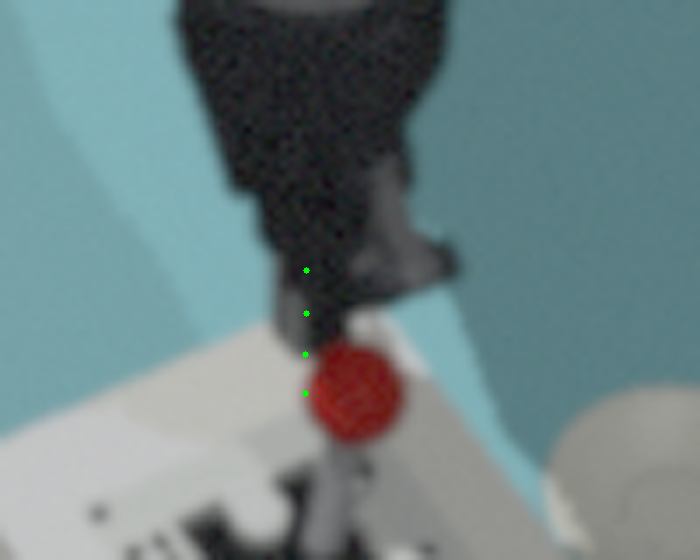

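Contact made. The knob moved from x=-17 to x=-8.7, but the force (-2.8 x, +2.9 z) points to contact above the equator. I'll back off, go 12 mm lower, and push the last ~8 mm into the lane.

>>> play_rows(series=[{"dx": 0,"dy": 0,"dz": -1.5,"ax": 0,"ay": 0,"az": 0,"fingers": 1},{"dx": 0,"dy": 1.2,"dz": 0,"ax": 0,"ay": 0,"az": 0,"fingers": 1},{"dx": 0,"dy": 0,"dz": 0,"ax": 0,"ay": 0,"az": 0,"fingers": 1},{"dx": 0,"dy": 0,"dz": 0.6,"ax": 0,"ay": 0,"az": 0,"fingers": 1},{"dx": 0,"dy": 0,"dz": 0.5,"ax": 0,"ay": 0,"az": 0,"fingers": 1},{"dx": 0,"dy": 0,"dz": 0.4,"ax": 0,"ay": 0,"az": 0,"fingers": 1},{"dx": 0,"dy": 0,"dz": 0,"ax": 0,"ay": 0,"az": 0,"fingers": 1},{"dx": 0,"dy": 0,"dz": 0,"ax": 0,"ay": 0,"az": 0,"fingers": 1}])

```text
clock: 8.0
position: [507.7, 143.1, 122.4]
tcp_rot: [0.559, -0.559, 0.433, -0.433]
contact_force: [0.2, -0.4, -0.2]
grip_width: 0.2
```

```bash
python3 -c "
from h import *
stat();knob('scene',8);ov(8)"
```

```text
t 8.0 world [507.7 143.1 122.4] box [-34.4  30.5 122.4] F box [ 0.1 -0.4 -0.2] w 0.2
axes in box (cols x,y,z):
 [[ 0.  0.  1.]
 [-1. -0.  0.]
 [ 0. -1.  0.]]
scene px 345.6 211.5 area 142.0 knob box [ -6.3  30.6 146.2] shift -0.049 select -0.238
```

View pics/ov8.png

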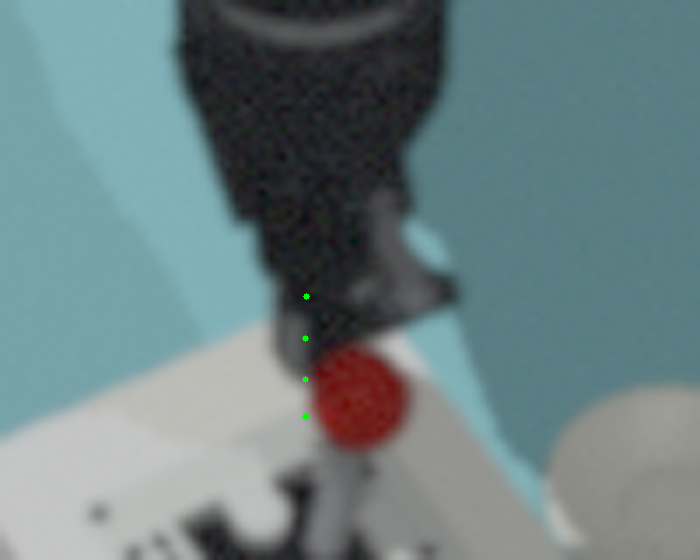

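>>> play_rows(series=[{"dx": 0,"dy": 0,"dz": 0.3,"ax": 0,"ay": 0,"az": 0,"fingers": 1},{"dx": 0,"dy": 0,"dz": 0.3,"ax": 0,"ay": 0,"az": 0,"fingers": 1},{"dx": 0,"dy": 0,"dz": 0,"ax": 0,"ay": 0,"az": 0,"fingers": 1},{"dx": 0,"dy": 0,"dz": 0,"ax": 0,"ay": 0,"az": 0,"fingers": 1}])

```text
clock: 8.55
position: [513.6, 144.7, 122.4]
tcp_rot: [0.559, -0.559, 0.433, -0.433]
contact_force: [-1.2, -0.3, 1.5]
grip_width: -0.2
```

```bash
python3 -c "
from h import *
stat();knob('scene',9);ov(9)"
```

```text
t 8.55 world [513.6 144.7 122.4] box [-28.4  30.5 122.4] F box [-1.2  0.   1.5] w -0.2
axes in box (cols x,y,z):
 [[ 0.  0.  1.]
 [-1. -0.  0.]
 [ 0. -1.  0.]]
scene px 347.1 213.3 area 147.0 knob box [ -0.6  30.7 146.3] shift -0.005 select -0.238
```

View pics/kscene9.png

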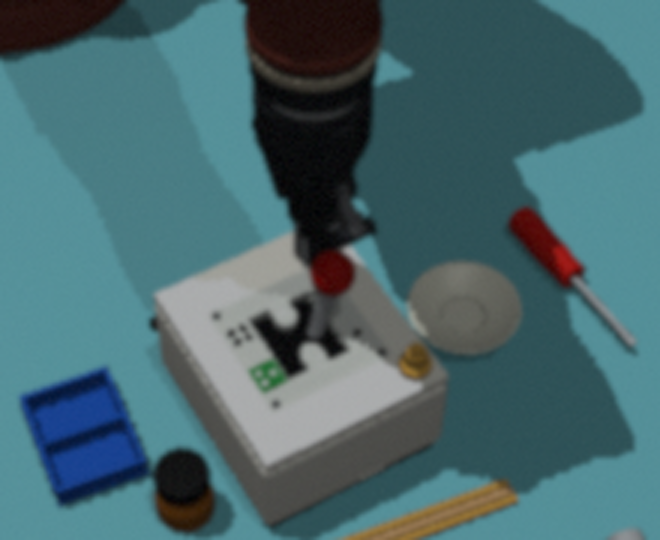

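Lever is in the cross lane: shift ≈ -0.005, select ≈ -0.24, knob at (347,213). Next I go round to the left side.

>>> play_rows(series=[{"dx": 0,"dy": 0,"dz": -1.3,"ax": 0,"ay": 0,"az": 0,"fingers": 1},{"dx": 0,"dy": 0,"dz": -1.3,"ax": 0,"ay": 0,"az": 0,"fingers": 1},{"dx": -2.0,"dy": 0,"dz": 0,"ax": 0,"ay": 0,"az": 0,"fingers": 1},{"dx": -2.2,"dy": 0,"dz": 0,"ax": 0,"ay": 0,"az": 0,"fingers": 1},{"dx": 0,"dy": 0,"dz": 1.8,"ax": 0,"ay": 0,"az": 0,"fingers": 1},{"dx": 0,"dy": 0,"dz": 1.8,"ax": 0,"ay": 0,"az": 0,"fingers": 1},{"dx": 0,"dy": 0,"dz": 1.8,"ax": 0,"ay": 0,"az": 0,"fingers": 1},{"dx": 0,"dy": 0,"dz": 0,"ax": 0,"ay": 0,"az": 0,"fingers": 1},{"dx": 0,"dy": 0,"dz": 0,"ax": 0,"ay": 0,"az": 0,"fingers": 1}])

```text
clock: 9.72
position: [528.9, 192.0, 122.3]
tcp_rot: [-0.559, 0.559, -0.433, 0.433]
contact_force: [-0.1, 0.2, 0.3]
grip_width: -0.0
```

```bash
python3 -c "
from h import *
stat();knob('scene',10)"
```

```text
t 9.72 world [528.9 192.  122.3] box [ -1.7  72.5 122.3] F box [0.  0.2 0.3] w -0.0
axes in box (cols x,y,z):
 [[ 0.    -0.001  1.   ]
 [-1.     0.     0.   ]
 [-0.    -1.    -0.001]]
scene px 347.2 213.5 area 138.0 knob box [-1.000e-01  3.070e+01  1.463e+02] shift -0.001 select -0.239
```

View pics/kscene10.png

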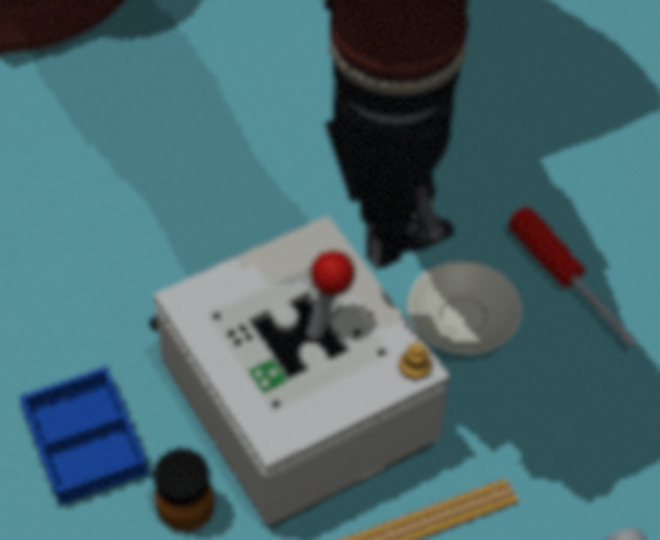

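The tool is left of the ball at the same x, with the tip around ball-equator height or a bit lower. I'll push right halfway and check.

>>> play_rows(series=[{"dx": 1.0,"dy": 0,"dz": 0.1,"ax": 0,"ay": 0,"az": 0,"fingers": 1},{"dx": 0.6,"dy": 0,"dz": 0,"ax": 0,"ay": 0,"az": 0,"fingers": 1},{"dx": 0.5,"dy": 0,"dz": 0,"ax": 0,"ay": 0,"az": 0,"fingers": 1},{"dx": 0.5,"dy": 0,"dz": 0,"ax": 0,"ay": 0,"az": 0,"fingers": 1},{"dx": 0.5,"dy": 0,"dz": 0,"ax": 0,"ay": 0,"az": 0,"fingers": 1},{"dx": 0.5,"dy": 0,"dz": 0,"ax": 0,"ay": 0,"az": 0,"fingers": 1},{"dx": 0,"dy": 0,"dz": 0,"ax": 0,"ay": 0,"az": 0,"fingers": 1},{"dx": 0,"dy": 0,"dz": 0,"ax": 0,"ay": 0,"az": 0,"fingers": 1}])

```text
clock: 10.78
position: [539.9, 157.4, 122.2]
tcp_rot: [-0.559, 0.559, -0.433, 0.433]
contact_force: [-0.8, 0.7, -0.1]
grip_width: -0.2
```

```bash
python3 -c "
from h import *
stat();knob('scene',11)"
```

```text
t 10.78 world [539.9 157.4 122.2] box [  0.3  36.3 122.2] F box [-0.6  0.9 -0.1] w -0.2
axes in box (cols x,y,z):
 [[-0.    -0.001  1.   ]
 [-1.    -0.    -0.   ]
 [ 0.    -1.    -0.001]]
scene px 338.6 216.9 area 147.0 knob box [  0.9   9.6 149.6] shift 0.007 select -0.074
```

View pics/kscene11.png

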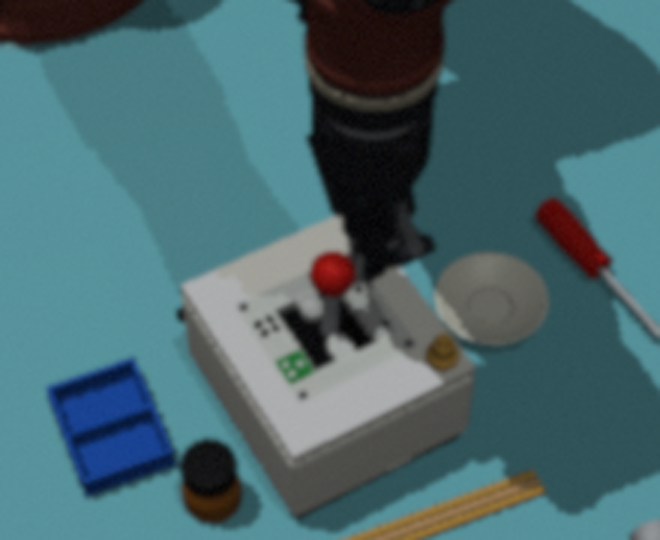

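Knob went to y=9.6 with shift 0.007, a gap of 27 mm as predicted. I'll push on to the right side.

>>> play_rows(series=[{"dx": 0.6,"dy": 0,"dz": 0,"ax": 0,"ay": 0,"az": 0,"fingers": 1},{"dx": 0.6,"dy": 0,"dz": 0,"ax": 0,"ay": 0,"az": 0,"fingers": 1},{"dx": 0.6,"dy": 0,"dz": 0,"ax": 0,"ay": 0,"az": 0,"fingers": 1},{"dx": 0.6,"dy": 0,"dz": 0,"ax": 0,"ay": 0,"az": 0,"fingers": 1},{"dx": 0.6,"dy": 0,"dz": 0,"ax": 0,"ay": 0,"az": 0,"fingers": 1},{"dx": 0.5,"dy": 0,"dz": 0,"ax": 0,"ay": 0,"az": 0,"fingers": 1},{"dx": 0.5,"dy": 0,"dz": 0,"ax": 0,"ay": 0,"az": 0,"fingers": 1},{"dx": 0,"dy": 0,"dz": 0,"ax": 0,"ay": 0,"az": 0,"fingers": 1},{"dx": 0,"dy": 0,"dz": 0,"ax": 0,"ay": 0,"az": 0,"fingers": 1}])

```text
clock: 11.95
position: [550.0, 118.9, 122.3]
tcp_rot: [-0.559, 0.559, -0.433, 0.433]
contact_force: [-0.7, 1.9, -0.4]
grip_width: -0.4
```

```bash
python3 -c "
from h import *
stat();knob('scene',12)"
```

```text
t 11.95 world [550.  118.9 122.3] box [  0.4  -3.6 122.3] F box [-0.2  2.  -0.4] w -0.4
axes in box (cols x,y,z):
 [[ 0. -0.  1.]
 [-1. -0.  0.]
 [ 0. -1. -0.]]
scene px 323.7 225.8 area 109.0 knob box [  3.4 -26.8 147.2] shift 0.026 select 0.207
```

View pics/kscene12.png

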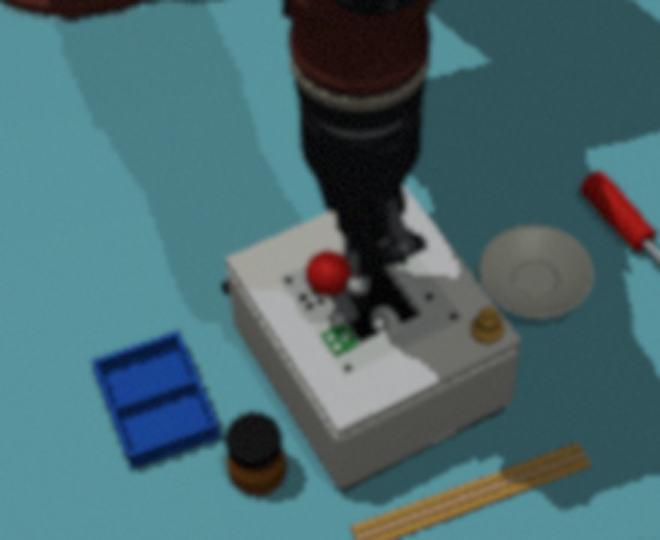

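>>> play_rows(series=[{"dx": -1.2,"dy": 0,"dz": 0,"ax": 0,"ay": 0,"az": 0,"fingers": 1},{"dx": 0,"dy": 0,"dz": -1.8,"ax": 0,"ay": 0,"az": 0,"fingers": 1},{"dx": 0,"dy": 0,"dz": -1.9,"ax": 0,"ay": 0,"az": 0,"fingers": 1},{"dx": 0,"dy": 0,"dz": -1.8,"ax": 0,"ay": 0,"az": 0,"fingers": 1},{"dx": 2.0,"dy": 0,"dz": 0,"ax": 0,"ay": 0,"az": 0,"fingers": 1},{"dx": 2.0,"dy": 0,"dz": 0,"ax": 0,"ay": 0,"az": 0,"fingers": 1},{"dx": 0,"dy": 0,"dz": 0,"ax": 0,"ay": 0,"az": 0,"fingers": 1},{"dx": 0,"dy": 0,"dz": 0,"ax": 0,"ay": 0,"az": 0,"fingers": 1}])

```text
clock: 13.0
position: [503.8, 78.7, 122.5]
tcp_rot: [0.559, -0.559, 0.433, -0.433]
contact_force: [-0.0, -0.3, 0.1]
grip_width: -0.0
```

```bash
sed -i 's/w=(320,185,368,245)/w=(295,185,368,265)/' h.py; python3 -c "
from h import *
stat();knob('scene',13)"
```

```text
t 13.0 world [503.8  78.7 122.5] box [-54.4 -30.9 122.5] F box [-0.1 -0.3  0.1] w -0.0
axes in box (cols x,y,z):
 [[ 0.  0.  1.]
 [-1. -0.  0.]
 [ 0. -1.  0.]]
scene px 321.7 225.8 area 152.0 knob box [  1.  -30.1 146.5] shift 0.008 select 0.234
```

View pics/kscene13.png

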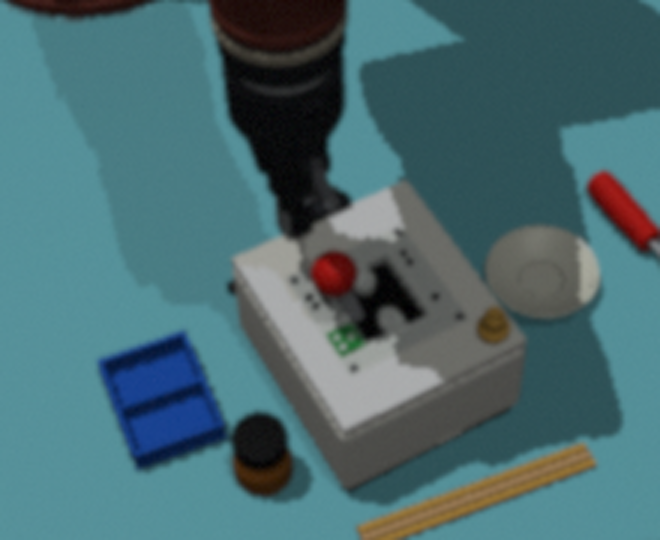

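Select is 0.234 and shift 0.008, with the tool behind the knob (322,226). Now I push forward into slot three.

>>> play_rows(series=[{"dx": 0,"dy": 0.3,"dz": 1.2,"ax": 0,"ay": 0,"az": 0,"fingers": 1},{"dx": 0,"dy": 0,"dz": 1.0,"ax": 0,"ay": 0,"az": 0,"fingers": 1},{"dx": 0,"dy": 0,"dz": 0.6,"ax": 0,"ay": 0,"az": 0,"fingers": 1},{"dx": 0,"dy": 0,"dz": 0.6,"ax": 0,"ay": 0,"az": 0,"fingers": 1},{"dx": 0,"dy": 0,"dz": 0.6,"ax": 0,"ay": 0,"az": 0,"fingers": 1},{"dx": 0,"dy": 0,"dz": 0.6,"ax": 0,"ay": 0,"az": 0,"fingers": 1},{"dx": 0,"dy": 0,"dz": 0.6,"ax": 0,"ay": 0,"az": 0,"fingers": 1},{"dx": 0,"dy": 0,"dz": 0.5,"ax": 0,"ay": 0,"az": 0,"fingers": 1},{"dx": 0,"dy": 0,"dz": 0,"ax": 0,"ay": 0,"az": 0,"fingers": 1},{"dx": 0,"dy": 0,"dz": 0,"ax": 0,"ay": 0,"az": 0,"fingers": 1}])

```text
clock: 14.3
position: [559.2, 92.4, 119.4]
tcp_rot: [0.559, -0.559, 0.433, -0.433]
contact_force: [-0.6, -0.3, -0.1]
grip_width: -0.2
```

```bash
python3 -c "
from h import *
stat();knob('scene',14)"
```

```text
t 14.3 world [559.2  92.4 119.4] box [  2.7 -31.4 119.4] F box [-0.7 -0.2 -0.1] w -0.2
axes in box (cols x,y,z):
 [[ 0.  0.  1.]
 [-1. -0.  0.]
 [ 0. -1.  0.]]
scene px 330.1 237.3 area 168.0 knob box [ 31.9 -28.2 142.8] shift 0.248 select 0.226
```

View pics/kscene14.png

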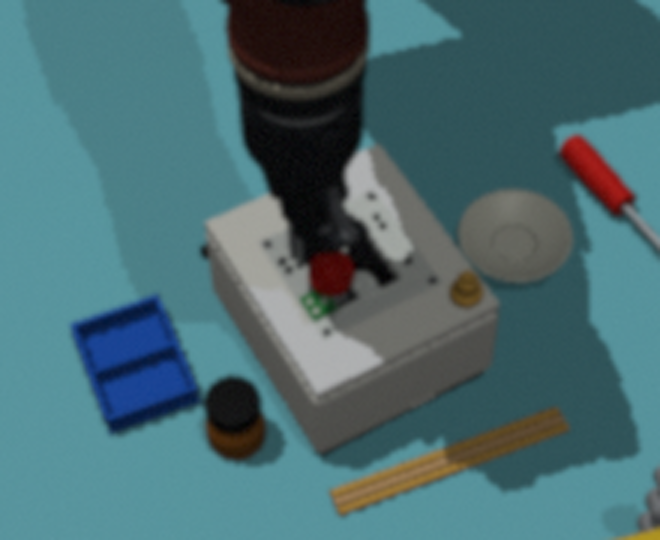

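Shift is about 0.25, so 6–7 mm more to the stop. I'll use small steps and watch the force.

>>> play_rows(series=[{"dx": 0,"dy": 0,"dz": 0.3,"ax": 0,"ay": 0,"az": 0,"fingers": 1},{"dx": 0,"dy": 0,"dz": 0.2,"ax": 0,"ay": 0,"az": 0,"fingers": 1},{"dx": 0,"dy": 0,"dz": 0.1,"ax": 0,"ay": 0,"az": 0,"fingers": 1},{"dx": 0,"dy": 0,"dz": 0,"ax": 0,"ay": 0,"az": 0,"fingers": 1}])

```text
clock: 14.85
position: [564.9, 93.9, 119.3]
tcp_rot: [-0.559, 0.559, -0.433, 0.433]
contact_force: [-2.2, -0.2, -1.5]
grip_width: -0.2
```

```bash
python3 -c "
from h import *
stat();knob('scene',15)"
```

```text
t 14.85 world [564.9  93.9 119.3] box [  8.6 -31.4 119.3] F box [-2.2  0.4 -1.5] w -0.2
axes in box (cols x,y,z):
 [[ 0. -0.  1.]
 [-1.  0.  0.]
 [-0. -1. -0.]]
scene px 331.6 239.4 area 174.0 knob box [ 37.1 -27.7 141.5] shift 0.29 select 0.224
```

>>> play_rows(series=[{"dx": 0,"dy": 0,"dz": 0.1,"ax": 0,"ay": 0,"az": 0,"fingers": 1},{"dx": 0,"dy": 0,"dz": 0.1,"ax": 0,"ay": 0,"az": 0,"fingers": 1},{"dx": 0,"dy": 0,"dz": 0,"ax": 0,"ay": 0,"az": 0,"fingers": 1}])

```text
clock: 15.28
position: [566.9, 94.4, 119.4]
tcp_rot: [0.559, -0.559, 0.433, -0.433]
contact_force: [-2.3, -0.3, -1.7]
grip_width: -0.1
```

```bash
python3 -c "
from h import *
stat();knob('scene',16)"
```

```text
t 15.28 world [566.9  94.4 119.4] box [ 10.6 -31.4 119.4] F box [-2.3  0.3 -1.7] w -0.1
axes in box (cols x,y,z):
 [[ 0.  0.  1.]
 [-1.  0.  0.]
 [-0. -1.  0.]]
scene px 332.0 240.2 area 164.0 knob box [ 38.8 -27.8 140.9] shift 0.303 select 0.226
```

>>> play_rows(series=[{"dx": 0,"dy": 0,"dz": 0.1,"ax": 0,"ay": 0,"az": 0,"fingers": 1},{"dx": 0,"dy": 0,"dz": 0,"ax": 0,"ay": 0,"az": 0,"fingers": 1}])

```text
clock: 15.58
position: [567.8, 94.7, 119.4]
tcp_rot: [0.559, -0.559, 0.433, -0.433]
contact_force: [-2.5, 0.9, -1.2]
grip_width: -0.0
```

>>> play_rows(series=[{"dx": 0,"dy": 0,"dz": 0.1,"ax": 0,"ay": 0,"az": 0,"fingers": 1},{"dx": 0,"dy": 0,"dz": 0,"ax": 0,"ay": 0,"az": 0,"fingers": 1}])

```text
clock: 15.82
position: [568.6, 94.9, 119.3]
tcp_rot: [-0.559, 0.559, -0.433, 0.433]
contact_force: [-2.6, 0.1, -1.4]
grip_width: -0.4
```

```bash
python3 -c "
from h import *
stat();knob('scene',17)"
```

```text
t 15.82 world [568.6  94.9 119.3] box [ 12.4 -31.4 119.3] F box [-2.5  0.7 -1.4] w -0.4
axes in box (cols x,y,z):
 [[ 0. -0.  1.]
 [-1.  0.  0.]
 [-0. -1. -0.]]
scene px 332.3 240.9 area 164.0 knob box [ 40.2 -27.9 140.4] shift 0.314 select 0.228
```

View pics/kscene17.png

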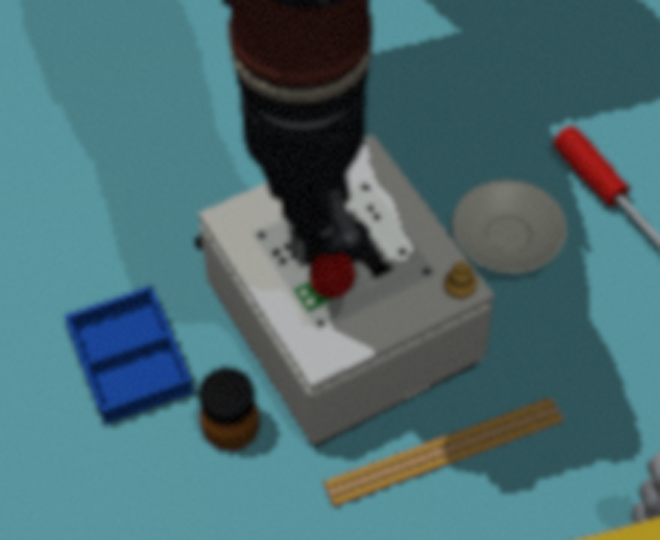

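>>> play_rows(series=[{"dx": 0,"dy": 0,"dz": 0.1,"ax": 0,"ay": 0,"az": 0,"fingers": 1},{"dx": 0,"dy": 0,"dz": 0,"ax": 0,"ay": 0,"az": 0,"fingers": 1}])

```text
clock: 16.12
position: [569.3, 95.1, 119.2]
tcp_rot: [-0.559, 0.559, -0.433, 0.433]
contact_force: [-5.0, -0.7, -2.0]
grip_width: 0.1
```

Force doubled to about 5 N, so that is the stop. I'll back straight off, rise, then move well aside so both cameras can check.

>>> play_rows(series=[{"dx": 0,"dy": 0,"dz": -1.0,"ax": 0,"ay": 0,"az": 0,"fingers": 1},{"dx": 0,"dy": 0,"dz": -2.5,"ax": 0,"ay": 0,"az": 0,"fingers": 1},{"dx": 0,"dy": 0,"dz": -2.5,"ax": 0,"ay": 0,"az": 0,"fingers": 1},{"dx": 0,"dy": -4,"dz": -1,"ax": 0,"ay": 0,"az": 0,"fingers": 1},{"dx": 0,"dy": -5,"dz": 0,"ax": 0,"ay": 0,"az": 0,"fingers": 1},{"dx": -4.5,"dy": -1,"dz": -2,"ax": 0,"ay": 0,"az": 0,"fingers": 1},{"dx": -4.5,"dy": 0,"dz": -2,"ax": 0,"ay": 0,"az": 0,"fingers": 1},{"dx": -4.5,"dy": 0,"dz": -2,"ax": 0,"ay": 0,"az": 0,"fingers": 1},{"dx": -4.5,"dy": 0,"dz": -2,"ax": 0,"ay": 0,"az": 0,"fingers": 1},{"dx": -4.5,"dy": 0,"dz": -2,"ax": 0,"ay": 0,"az": 0,"fingers": 1},{"dx": -4.5,"dy": 0,"dz": -2,"ax": 0,"ay": 0,"az": 0,"fingers": 1},{"dx": -4.5,"dy": 0,"dz": -2,"ax": 0,"ay": 0,"az": 0,"fingers": 1},{"dx": -4.5,"dy": 0,"dz": -2,"ax": 0,"ay": 0,"az": 0,"fingers": 1},{"dx": 0,"dy": 0,"dz": 0,"ax": 0,"ay": 0,"az": 0,"fingers": 1},{"dx": 0,"dy": 0,"dz": 0,"ax": 0,"ay": 0,"az": 0,"fingers": 1}])

```text
clock: 18.0
position: [257.1, 386.1, 219.7]
tcp_rot: [0.56, -0.559, 0.432, -0.433]
contact_force: [-0.5, 0.2, 0.2]
grip_width: 0.2
```

```bash
python3 -c "
from h import *
stat();knob('scene',18);knob('top',18)
d=cv2.absdiff(cv2.imread('pics/top0.png'),cv2.imread('pics/top18.png'));
a=cv2.imread('pics/top0.png')[200:390,140:440];b=cv2.imread('pics/top18.png')[200:390,140:440]
cv2.imwrite('pics/cmp18.png',cv2.resize(np.hstack([a,b]),(800,253)))"
```

```text
t 18.0 world [257.1 386.1 219.7] box [-216.3  328.5  219.7] F box [-0.5  0.3  0.2] w 0.2
axes in box (cols x,y,z):
 [[ 0.001  0.001  1.   ]
 [-1.     0.001  0.001]
 [-0.001 -1.     0.001]]
scene px 332.2 240.2 area 169.0 knob box [ 38.9 -27.5 140.9] shift 0.304 select 0.224
top px 324.4 252.5 area 100.0 knob box [ 31.5 -26.4 143.3] shift 0.244 select 0.21
```

View pics/cmp18.png

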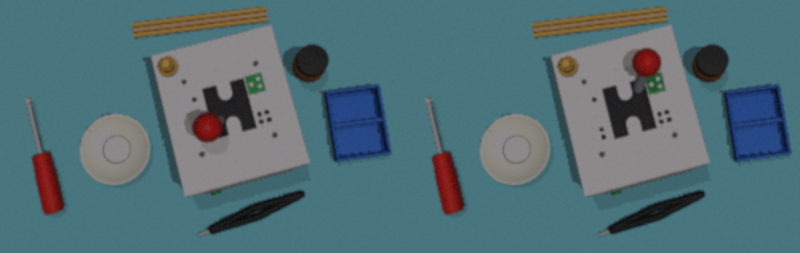

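View pics/ktop18.png

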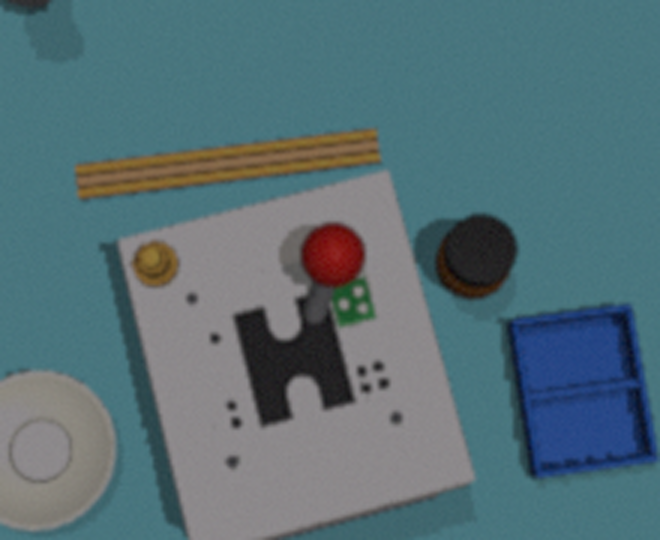

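The top picture shows the stem at the far end of slot three, and all loose things unmoved. My top-view search window clipped the ball, so I'll recompute.

```bash
sed -i 's/(270,250,350,320)/(270,220,350,320)/' h.py; python3 -c "
from h import *
knob('top',19);stat()"
```

```text
top px 324.5 246.6 area 313.0 knob box [ 40.3 -28.9 140.2] shift 0.315 select 0.236
t 18.15 world [257.6 385.4 219.6] box [-215.9  327.7  219.6] F box [-0.4  0.3  0.3] w -0.0
axes in box (cols x,y,z):
 [[-0.001  0.001  1.   ]
 [-1.     0.    -0.001]
 [-0.    -1.     0.001]]
```

Both views give shift of 0.30 or more and select of about 0.23. Handing in.

```bash
python3 -c "
from workcell import bot
print(bot.hand_in())"
```

```text
the job is handed in; nothing more can be done
None
```

The lever is home in slot three, and I handed the job in at about 18 s of the 48 s allowed; no verdict was reported. With the fingers shut, I pushed the knob forward into the cross lane, across to the right, then forward until the force rose to about 5 N at the stop.

**Last checks:**
- **Lever position:** after I backed off, the scene camera gave shift 0.304 and select 0.224. The top camera gave 0.315 and 0.236. Shift reads slightly past the 0.30 stop because of a 1–2 mm measuring error.
- **On the way:** the lever was on the right and still in the lane (select 0.234, shift 0.008) before I pushed it forward.
- **Loose things:** comparing the top pictures from before and after by eye, nothing had moved. I did not measure this.
- **Robot:** it ended well away from the selector, touching nothing, with about zero contact force.

**What disagreed:**
- **Fingertip height:** the fingertips looked 10–25 mm higher, in the pictures and by contact, than the reported pose plus 19 mm. My first approaches passed over the ball without touching it, so I worked lower and went by the camera and the force readings.
- **First top reading:** my first top-camera reading at the end (shift 0.244) was wrong because the search window cut off part of the ball. I widened the window and took the reading again.

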